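# Slide a hook hanger into the bench rail

### The job

Take the hanger with the flat end plate out of the rack; only its head can be reached there, so stand it on the open bench, let go and take it again by its end. Then bring its head in at the open end of the rail, slide it gently along until it is up against the stop clamp, and leave it hanging there. Leave the stop where it is set, and leave the other hanger and the things on the bench undisturbed.

Things in the scene. Friction and masses are not known exactly. Their poses are not given: they have to be found in the camera images.
- rail: Aluminium slotted channel, 300 mm along its y, fixed on two posts behind it (+x side). Origin on the bench under its middle, z up. Outside: x -19.5 to 19.5, z 96 to 141 mm; walls 4 mm. Inside: 31 mm deep (x), 37 mm tall (z 100 to 137). A 20 mm tall slot (z 108.5 to 128.5) runs all along its -x face, towards the robot. Only the +y end is open: a head enters there, its bar out through the slot.
- rail_mouth (a point): Centre of the rail's open +y end: half-way up and half-way through the inside, 118.5 mm above the bench. Axes as the rail's. The head of a hanger in the rail stands on the inside floor, so its centre is then 2.5 mm lower than this point. The space in front of the rail (-x) and beyond its open end is clear above 85 mm, but for the tumbler and the spray can.
- stop_face (a point): Middle of the +y face of the stop, a dark steel clamp block (26 mm x, 24 mm y, 32 mm tall) set inside the rail in its far half, with a thumb screw out through the slot to x -49 mm. It stays put unless pushed with over 60 N. Axes as the rail's, height as the mouth's. A head up against it has its centre 25 mm from this point along +y.
- hanger_head (a point): The hanger to use (broad flat end plate): centre of its head, a steel block 25 (x) by 50 (y) by 32 mm tall. A bar 14 mm wide, 12 mm tall, at the head's mid height, runs 50 mm along -x to the end plate. Axes: x from plate to head (in the rail it points as the rail's x), z up. About 0.3 kg, centre of mass about 15 mm from the head's centre towards the plate. Stands steadily on head and plate.
- hanger_end (a point): Centre of the hanger's upright end plate: aluminium, 12 mm thick (x), 40 mm wide (y), 62 mm tall, underside level with the head's. It lies 70 mm from the head's centre along -x and 15 mm higher. With the head in the rail, about 45 mm stays clear between plate and rail front. Axes as at the head.
- rack: Fixed rack, 135 by 260 mm, base 10 mm thick, origin on the bench under its middle. Two hangers stand in it at rack y -65 and +65 mm, either way about, axes as the rack's. Their ends sit in close pockets (walls to 82 mm above the bench), the bars in notches between 55 mm tall blocks; only the heads (at rack x 45 mm, on the base, 12 mm from the blocks) can be reached. They come out straight up, by 75 mm.
- peg_hanger_head (a point): Head centre of the other hanger in the rack: the same head and bar, but a round upright post of 18 mm in place of the end plate. Leave it in the rack.
- tumbler_mid (a point): Black drinking tumbler with a steel rim, 75 mm in diameter, 168 mm tall, standing; point on its axis 81 mm up. Leave alone.
- spray_mid (a point): Plain grey spray can with a white cap, 64 mm in diameter, 185 mm tall, standing; its centre. Leave alone.
- tape_mid (a point): Tape measure, black case standing on edge, 70 (x) by 40 (y) by 62 mm tall; its centre. Leave alone.
- sander_mid (a point): Wooden hand sanding block, 50 (x) by 110 (y) by 41 mm tall; its centre. Leave alone.
- torch_mid (a point): Black torch lying along its x axis, 170 mm long, up to 52 mm wide and 50 mm tall; its centre. Leave alone.
- brush_mid (a point): Bench brush lying along its x axis, about 310 mm long, 45 mm wide, 43 mm tall; its middle. Leave alone.
- driver_tip (a point): Screwdriver lying on the bench, about 200 mm long, its handle towards -x of its axes; the tip of its blade. Leave alone.
There are look-alikes about, which are no part of the job. What is shaped like the part that bears hanger_head but pink or red is not meant.

How it is judged:
By the outcome, as a careful person would: the job done as asked, in the order asked, and still so for the second after the job is handed in, with the robot touching nothing.
It also fails if it takes over 72 s, if anything falls off the work surface, if the arm or the gripper's body presses on something with over 40 N, if the wrist force passes 120 N, or if a joint passes its speed limit or range.

### The arm

A 6-joint arm with a two-finger parallel gripper is mounted at the origin on the work surface. World frame = base frame: x ahead of the robot, y to its left, z up, the work surface at z = 0. Lengths are in m, angles in rad, forces in N, time in s.
With the tool pointing down it reaches from about 0.35 to 0.975 m from the base axis. Payload 4.9 kg.
Tool frame: the origin (TCP) lies on the mounting face of the last link; the fingertips stand 173 mm ahead of it and the grasp point (between the pads) lies 155 mm ahead of it (tcp_to_grasp is the distance from the TCP to the grasp point, in m); z points along the fingers, y is the line along which they close (so a half turn about z gives the same grasp; the last joint's range is limited). The gripper opens to 85 mm and grips with 20 to 120 N. Pads are 22 mm wide; open, the fingers measure 114 mm over their backs; the gripper's body (76 mm by 85 mm) begins 54 mm behind the grasp point. The pads swing forward as they close: fully open they stand 13 mm farther back than shut.
Start: joints at [1.056, 0.053, 1.613, -0, 1.476, -0.119], TCP at [0.241, 0.577, 0.405] pointing down, gripper open.
Joint ranges: [-3.01, 3.01], [-1.01, 2.22], [0.06, 2.58], [-1.02, 4.17], [0.09, 2.62], [-3.14, 3.14]. Speed limits (rad/s): [2.57, 2.57, 3.14, 3.14, 3.14, 3.14].

### API

Orientations are given as a rotation vector (axis times angle).
In Python, from station import get_obs, get_image, calibration, finish_job, tcp_to_grasp gives the robot as it stands. The module is installed in compiled form; this text tells all that it offers.
- The arm moves only by the tool arm_command, never from a script. Its argument "plan" is a list that holds one entry, the list of rows, each a list of 6 numbers: the shift along the tool's x, y, z in cm, then the turn, a rotation vector about the tool's x, y, z in rad. A call has 1 to 12 rows; each row is the pose to reach, as a shift and turn from the pose commanded when the call began, along the tool's axes at that moment; what a row does not reach only later rows make up. A row lasts 1/12 s, in which the tool goes at most 41.7 mm and 7.16 degrees, less where a joint would pass 70% of its speed; a pose out of reach is approached as far as the arm can. A call with a gripper value outside its range is refused whole. "gripper" is the closure, from -1 (fully open) to 1 (shut), set as the call begins (left out, the last holds). The fingers move at their own pace and stop on an object; "force" is the grip in N (left out, the last holds). Time passes only in rows, so rows that repeat a pose let the fingers close. It gives the time, the measured TCP pose, the force, the opening and the grip force at its end, in the units of the state.
- get_obs(): the state, without advancing time (a new reading comes with each control period).
- get_image(name): name is "side" or "top"; returns (picture, depth): 420x560x3 uint8, blue, green, red; 420x560 float32, m along the optical axis (not along the pixel's ray), 0 where there is no reading.
- calibration(name): a dict with "fx", "fy", "cx", "cy" (pixels), "pose" (4x4, takes a point from camera to world coordinates). Camera axes: x right, y up, looking along -z (the intrinsics and any distortion apply to the point x, -y, -z); pixel columns grow to the right and rows downward; lengths in m; the calibration is good to about 2 mm. A picture is of the moment at which its call begins. calibration takes no time and is no camera call.
- finish_job(): hands the job in; it is judged then, once.
The state is a dict: "t": time; "q": joint angles; "dq": joint speeds; "effort": joint torques, N m; "tool_pos": TCP position; "tool_rot": TCP orientation; "contact_force": force on the tool from outside, world axes, zero at the start; "wrist_torque": the same for the moment, N m; "opening": finger opening in m; "grip_force": force on a finger pad.
Only numpy, scipy, OpenCV 4.12 (cv2) and the standard library are available. Lean on these libraries where they do the work, as an engineer would, in place of code of your own. Each camera call takes 0.05 s, during which the arm holds its last target. There are 200 camera calls.

## Working session

There is one attempt and no reset: what is moved stays moved. The work goes in short steps, Python scripts to look and compute and a tool call to move; the robot and the scene stay as the last step left them, time stands still between calls to the robot, and variables do not carry over. Pictures are saved under pics/ and viewed, at most 10 in all, crops included, and the job is handed in when it is done.

Besides the shell and the picture viewer there is one more tool, called after "Emit:" as name([rows], argument=value, ...), one row to a line, values as JSON. arm_command: Moves the arm, as the interface text tells. Its arguments: {"type":"object","properties":{"plan":{"type":"array"},"gripper":{"type":"number"},"force":{"type":"number"}},"required":["plan"]}

```bash
mkdir -p pics
cat > h.py <<'E'
import numpy as np, cv2, json
from scipy.spatial.transform import Rotation as R
from station import *
def grab(n,tag):
    im,d=get_image(n); cv2.imwrite(f'pics/{tag}.png',im); np.savez(f'{tag}.npz',im=im,d=d); return im,d
def cloud(d,c):
    v,u=np.mgrid[:d.shape[0],:d.shape[1]]
    P=np.stack([(u-c['cx'])/c['fx']*d,-(v-c['cy'])/c['fy']*d,-d,np.ones_like(d)],-1)
    W=P@np.array(c['pose']).T; W=W[...,:3].copy(); W[d<=0]=np.nan; return W
E
python3 - <<'E'
from h import *
for n in('top','side'):
    grab(n,n+'0'); c=calibration(n); print(n,{k:np.round(v,3).tolist() for k,v in c.items() if k!='dist'}, c.keys())
o=get_obs(); print(o); print(tcp_to_grasp)
print(R.from_rotvec(o['tool_rot']).as_matrix().round(3))
E
```

```text
top {'fx': 517.789, 'fy': 517.789, 'cx': 267.845, 'cy': 208.986, 'pose': [[-0.012, 0.979, -0.202, 0.214], [-1.0, -0.013, -0.001, -0.054], [-0.003, 0.202, 0.979, 1.78], [0.0, 0.0, 0.0, 1.0]]} dict_keys(['fx', 'fy', 'cx', 'cy', 'pose'])
side {'fx': 421.908, 'fy': 421.908, 'cx': 279.22, 'cy': 210.122, 'pose': [[-0.966, 0.195, -0.172, 0.362], [-0.26, -0.727, 0.635, 0.722], [-0.001, 0.658, 0.753, 1.008], [0.0, 0.0, 0.0, 1.0]]} dict_keys(['fx', 'fy', 'cx', 'cy', 'pose'])
{'t': 0.1, 'q': array([ 1.05602095e+00,  5.32764978e-02,  1.61418240e+00, -2.54950220e-05,
        1.47602058e+00, -1.19057982e-01]), 'dq': array([ 0.00081671, -0.00103139, -0.00399141, -0.00061824,  0.00114239,
       -0.00114053]), 'effort': array([ 4.90875027e-04, -3.94907498e+01, -3.71361279e+01, -1.38062755e-04,
        3.87272783e-03,  6.81622396e-06]), 'tool_pos': array([0.24082775, 0.57646131, 0.4035792 ]), 'tool_rot': array([-6.17428825e-01, -3.07974598e+00,  2.82814578e-03]), 'contact_force': array([-0.83350752, -0.10605437,  0.07413799]), 'wrist_torque': array([ 0.02144439,  0.01143842, -0.04129346]), 'grip_force': 0.0, 'opening': 0.08537765193167988}
0.1547
[[-0.923  0.385 -0.001]
 [ 0.385  0.923 -0.002]
 [ 0.    -0.002 -1.   ]]
```

View pics/top0.png

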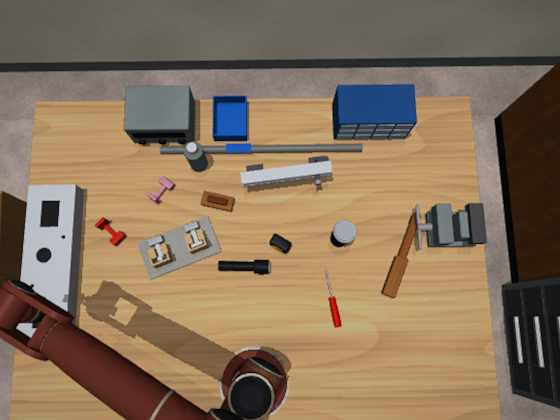

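View pics/side0.png

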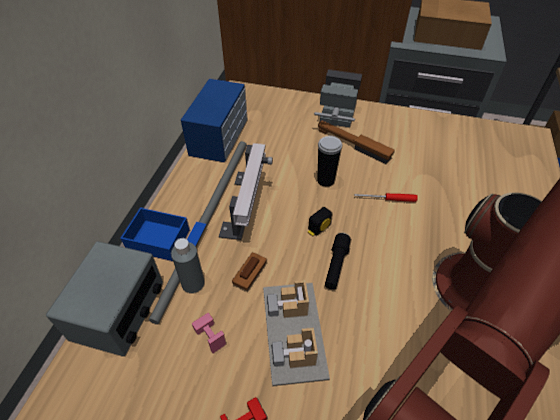

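Top: the rack is at about (180,248), the rail at (287,173) with its thumb screw near (320,180) and its open end on the left, the can at (196,157), the tumbler at (343,235). Side: the rack is at (295,330) and the rail at (250,190). I'll zoom in on the rack and rail.

Run:
```python
from h import *
t=np.load('top0.npz');s=np.load('side0.npz')
a=cv2.resize(t['im'][210:285,130:230],(400,300),interpolation=cv2.INTER_CUBIC)
b=cv2.resize(s['im'][275:390,250:340],(0,0),fx=4,fy=4,interpolation=cv2.INTER_CUBIC)[:460]
c=cv2.resize(t['im'][145:205,230:340],(400,218),interpolation=cv2.INTER_CUBIC)
o=np.zeros((540,780,3),np.uint8); o[:300,:400]=a;o[310:528,:400]=c;o[:460,410:770]=b
cv2.imwrite('pics/z.png',o)
for n,q in(('top',t),('side',s)):
    W=cloud(q['d'],calibration(n)); z=W[...,2]
    v,u=np.mgrid[:420,:560]
    def box(u0,u1,v0,v1,zlo,zhi):
        m=(u>=u0)&(u<u1)&(v>=v0)&(v<v1)&(z>zlo)&(z<zhi); return W[m]
    if n=='top':
        rail=box(235,340,150,200,.13,.15); rack=box(130,230,210,285,.005,.015); B=box(130,230,210,285,-.02,.12)
    else:
        rail=box(225,290,140,245,.13,.15); rack=box(255,335,275,390,.005,.015); B=box(255,335,275,390,-.02,.12)
    for nm,P in(('rail',rail),('rack',rack)):
        r=cv2.minAreaRect(P[:,:2].astype(np.float32)*1000); print(n,nm,len(P),r,np.median(P[:,2]))
        print(cv2.boxPoints(r).round().tolist())
    print(np.histogram(B[:,2],bins=np.arange(-.02,.12,.01))[0])
    bench=W[(abs(z)<.02)&(v>240)&(v<280)] ; print('bench z',np.median(bench[:,2]))
    for zl,zh in((.025,.05),(.05,.06),(.06,.076),(.076,.1)):
        m=((z>zl)&(z<zh)).astype(np.uint8)
        m[:, :130 if n=='top' else 255]=0; m[:,230 if n=='top' else 335:]=0; m[:210 if n=='top' else 275]=0; m[285 if n=='top' else 390:]=0
        k,l,st,ce=cv2.connectedComponentsWithStats(m)
        for i in range(1,k):
            if st[i,4]>6: P=W[l==i]; print(zl,st[i].tolist(),P.mean(0).round(4),P.min(0).round(3),P.max(0).round(3))
```

```text
top rail 1226 ((673.6570434570312, -112.96403503417969), (85.74627685546875, 300.07598876953125), 6.930853366851807) 0.1392820467269127
[[613.0, 31.0], [649.0, -267.0], [734.0, -257.0], [698.0, 41.0]]
top rack 1749 ((452.1791076660156, 256.19366455078125), (349.5745849609375, 256.9664001464844), 89.2515640258789) 0.008819908806285248
[[321.0, 83.0], [578.0, 80.0], [583.0, 429.0], [326.0, 433.0]]
[ 102 2617 2776  825  138  278  245  216   86  105   79    1    0]
bench z -0.00041127414718400424
0.025 [183, 220, 20, 24, 183] [0.5051 0.208  0.0374] [0.458 0.172 0.025] [0.539 0.237 0.05 ]
0.025 [147, 234, 19, 29, 215] [0.4544 0.3279 0.038 ] [0.396 0.295 0.025] [0.493 0.36  0.05 ]
0.025 [155, 244, 18, 23, 40] [0.4091 0.2946 0.0374] [0.382 0.274 0.026] [0.458 0.328 0.05 ]
0.025 [190, 246, 19, 7, 22] [0.4381 0.184  0.0354] [0.427 0.153 0.026] [0.45  0.211 0.047]
0.025 [218, 260, 12, 11, 118] [0.3843 0.0991 0.0379] [0.366 0.08  0.027] [0.401 0.119 0.05 ]
0.05 [196, 229, 9, 11, 42] [0.4899 0.1793 0.054 ] [0.47  0.164 0.05 ] [0.505 0.192 0.059]
0.05 [184, 233, 8, 11, 46] [0.4745 0.2183 0.0549] 
[... 2293 characters left out ...]
98] [0.4551 0.1809 0.0696] [0.442 0.159 0.061] [0.471 0.206 0.075]
0.06 [298, 303, 11, 4, 33] [0.4384 0.215  0.0682] [0.427 0.209 0.061] [0.45  0.22  0.075]
0.06 [302, 332, 10, 4, 29] [0.4138 0.2849 0.0681] [0.403 0.28  0.062] [0.425 0.29  0.076]
0.06 [304, 337, 9, 12, 61] [0.4048 0.3094 0.0694] [0.397 0.294 0.061] [0.414 0.317 0.075]
0.06 [313, 344, 2, 7, 7] [0.3916 0.3149 0.0698] [0.388 0.31  0.062] [0.394 0.323 0.075]
0.06 [305, 354, 13, 5, 37] [0.393  0.3366 0.0685] [0.379 0.331 0.06 ] [0.406 0.342 0.076]
0.076 [295, 281, 14, 24, 113] [0.4454 0.1864 0.0803] [0.428 0.156 0.076] [0.472 0.221 0.084]
0.076 [302, 328, 16, 28, 139] [0.3983 0.3071 0.0803] [0.38  0.275 0.076] [0.426 0.34  0.085]
```

View pics/z.png

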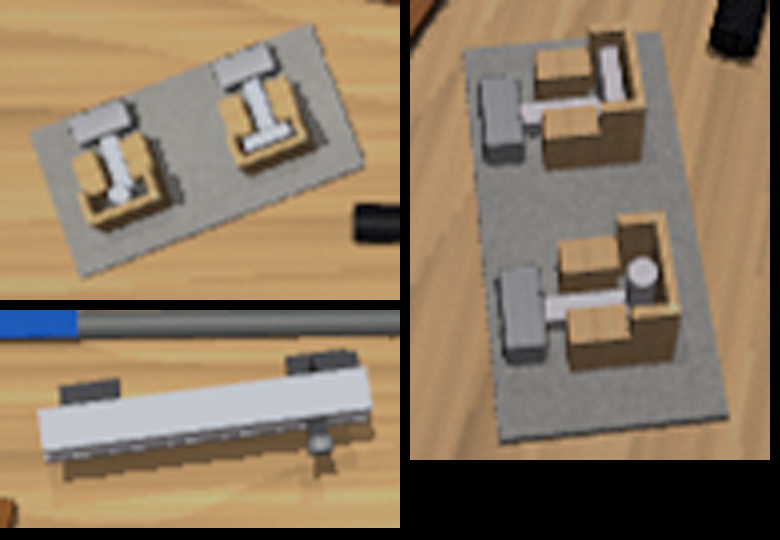

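The crop shows the flat-plate hanger on the -y side of the rack, head at about (192,226) in the full top image. The round-post hanger is on the +y side, head about (155,240). The stop's thumb screw is near px (318,183). Next I fit the poses precisely.

```bash
cat > fit.py <<'E'
from h import *
from scipy.optimize import minimize
def fitrect(P,c0,yaw0,sx,sy,fixyaw=False,soft=.002,reach=.02):
    """pose of a sx*sy rectangle best separating points inside (top face) - P xy; mean of inside with trimmed bounds"""
    def cost(p):
        y=p[2]; d=P[:,:2]-p[:2]; a=d@[np.cos(y),np.sin(y)]; b=d@[-np.sin(y),np.cos(y)]
        return np.sum(np.minimum(np.hypot(np.maximum(abs(a)-sx/2,0),np.maximum(abs(b)-sy/2,0)),.01))\
          -0.02*0  + .0*y
    best=min((minimize(cost,[c0[0]+i,c0[1]+j,yaw0+k],method='Nelder-Mead',options=dict(xatol=1e-5,fatol=1e-7,initial_simplex=None)) for i in(-.005,0,.005) for j in(-.005,0,.005) for k in (-.05,0,.05)),key=lambda r:r.fun)
    return best.x,best.fun/len(P)
E
python3 - <<'E'
from fit import *
for n in('top','side'):
    q=np.load(n+'0.npz'); W=cloud(q['d'],calibration(n)).reshape(-1,3); W=W[np.isfinite(W[:,0])]
    cs=[]
    for nm,g in(('plate',(.515,.212)),('peg',(.468,.332))):
        yaw=.37; c=np.array(g)
        for it in range(6):
            e=np.array([np.cos(yaw),np.sin(yaw)]);f=np.array([-e[1],e[0]])
            d=W[:,:2]-c; a=d@e;b=d@f
            P=W[(abs(W[:,2]-.0415)<.005)&(abs(a)<.0185)&(abs(b)<.035)]
            lo,hi=np.percentile(P[:,:2]@e,[2,98]),np.percentile(P[:,:2]@f,[2,98])
            c=e*lo.mean()+f*hi.mean(); 
        print(n,nm,len(P),c.round(4),'size',np.ptp(lo).round(4),np.ptp(hi).round(4),'z',np.median(P[:,2]).round(4),'mean',P.mean(0).round(4), 'rect',fitrect(P,c,yaw,.025,.05)[0].round(4))
        cs.append(c)
    d=cs[1]-cs[0]; print('sep',np.hypot(*d),'yaw',np.arctan2(-d[0],d[1]))
    # rail
    yaw=np.radians(7); c=np.array([.663,-.114])
    for it in range(6):
        e=np.array([np.cos(yaw),np.sin(yaw)]);f=np.array([-e[1],e[0]]); d=W[:,:2]-c;a=d@e;b=d@f
        P=W[(abs(W[:,2]-.140)<.005)&(abs(a)<.028)&(abs(b)<.16)]
        A=P[:,:2]@e;B=P[:,:2]@f
        lo,hi=np.percentile(A,[2,98]),np.percentile(B,[.5,99.5]); c=e*lo.mean()+f*hi.mean()
        bb=(P[:,:2]-c)@f; bins=np.linspace(-.14,.14,15); mid=[];
        for i in range(14):
            s=(bb>bins[i])&(bb<bins[i+1]); mid.append(np.percentile(A[s],[5,95]).mean())
        yaw-=np.polyfit((bins[1:]+bins[:-1])/2,mid,1)[0]
    print(n,'rail',len(P),c.round(4),yaw.round(4),np.ptp(lo),np.ptp(hi),np.median(P[:,2]),fitrect(P,c,yaw,.039,.3)[0].round(4))
    # thumb screw & slot things
    e=np.array([np.cos(yaw),np.sin(yaw)]);f=np.array([-e[1],e[0]]); d=W[:,:2]-c;a=d@e;b=d@f
    S=(a>-.052)&(a<-.026)&(W[:,2]>.1)&(W[:,2]<.14)&(abs(b)<.16); print('screw',S.sum(),b[S].mean(),np.percentile(b[S],[3,97]),a[S].min(),np.median(W[S,2]))
    S=(abs(a)<.02)&(b>-.15)&(b<.149)&(W[:,2]>.105)&(W[:,2]<.128); print('infront',S.sum(),)
    S=(a>-.022)&(a<.02)&(abs(b)<.15)&(W[:,2]>.112)&(W[:,2]<.126)
    for lo in np.arange(-.15,.15,.01):
        s=S&(b>lo)&(b<lo+.01)
        if s.sum(): print(round(lo,3),s.sum(),np.median(a[s]).round(3),end='; ')
    print()
    # obstacles
    for nm,g,h in(('can',(.70,.22),.18),('tumbler',(.5,-.25),.165)):
        s=(W[:,2]>.14)&(W[:,2]<.2)&(np.hypot(*(W[:,:2]-g).T)<.12); 
        if s.sum(): print(nm,s.sum(),W[s].mean(0).round(3),W[s].min(0).round(3),W[s].max(0).round(3))
E
```

```text
top plate 88 [0.5189 0.2127] size 0.0244 0.0473 z 0.0409 mean [0.5182 0.2117 0.0409] rect [0.519  0.2126 0.3391]
top peg 88 [0.4685 0.3327] size 0.031 0.0464 z 0.0404 mean [0.4709 0.3325 0.0411] rect [0.4704 0.3334 0.2649]
sep 0.13016160875243 yaw 0.3975971160047716
top rail 927 [ 0.682  -0.1119] 0.122 0.0480056611280415 0.29704312173214964 0.13968579492306743 [ 0.6789 -0.1123  0.1196]
screw 51 -0.0948623828181036 [-0.11109975 -0.0892136 ] -0.05173501992221933 0.1250268130588552
infront 7
-0.15 1 -0.022; -0.11 1 -0.021; -0.02 1 -0.022; 0.03 1 -0.022; 0.08 2 -0.022; 
can 284 [0.748 0.191 0.162] [0.721 0.162 0.141] [0.785 0.225 0.189]
tumbler 442 [ 0.474 -0.293  0.165] [ 0.439 -0.332  0.14 ] [ 0.513 -0.257  0.178]
side plate 171 [0.5172 0.2133] size 0.0236 0.0479 z 0.0404 mean [0.517  0.2141 0.0404] rect [0.5174 0.2128 0.342 ]
side peg 215 [0.4708 0.3345] size 0.0239 0.0467 z 0.0407 mean [0.4706 0.3354 0.0407] rect [0.471  0.3344 0.364 ]
sep 0.12981865512554425 yaw 0.3660730412909494
side rail 1063 [ 0.6802 -0.1117] 0.1218 0.0472309893665529 0.2980673926117109 0.13967094334777908 [ 0.6775 -0.1127  0.1236]
screw 58 -0.09678999327512046 [-0.10956666 -0.08840949] -0.051543562448019324 0.12304089695127257
infront 16
0.13 2 0.011; 0.14 7 0.012; 
can 513 [0.745 0.202 0.162] [0.719 0.163 0.14 ] [0.783 0.225 0.188]
tumbler 408 [ 0.473 -0.283  0.161] [ 0.437 -0.33   0.14 ] [ 0.511 -0.256  0.171]
```

Measurements agree with the known sizes: head tops at 41 mm, head separation 130 mm, rail top at 140 mm. Next I find an open spot on the bench and work out the first moves.

```bash
cat > mv.py <<'E'
from h import *
def delta(gp,yaw_y,label=''):
    """shift(cm, tool axes)/turn to bring grasp point to gp with tool down and tool-y at angle yaw_y (either half turn)"""
    o=get_obs(); M=R.from_rotvec(o['tool_rot'])
    y=np.array([np.cos(yaw_y),np.sin(yaw_y),0]); z=np.array([0,0,-1.]); T=R.from_matrix(np.stack([np.cross(y,z),y,z],1))
    p=np.array(gp)+[0,0,tcp_to_grasp]
    s=M.inv().apply(p-o['tool_pos'])*100; t=(M.inv()*T).as_rotvec()
    print(label,'shift',s.round(2),'turn',t.round(4),'tool',o['tool_pos'].round(4))
    return s,t
E
python3 - <<'E'
from mv import *
occ=np.zeros((200,300),np.uint8) # x 0..1, y -.75...75 5mm
for n in('top','side'):
    q=np.load(n+'0.npz'); W=cloud(q['d'],calibration(n)).reshape(-1,3); W=W[np.isfinite(W[:,0])]
    W=W[(W[:,2]>.013)&(W[:,2]<.32)]; i=(W[:,0]/.005).astype(int); j=((W[:,1]+.75)/.005).astype(int)
    k=(i>=0)&(i<200)&(j>=0)&(j<300); np.add.at(occ,(i[k],j[k]),1)
D=cv2.distanceTransform((occ==0).astype(np.uint8),cv2.DIST_L2,5)*5
for i in range(200):
    for j in range(300):
        r=np.hypot(i*.005,j*.005-.75)
        if (r<.42 or r>.8 or abs(j*.005-.75)>.5): D[i,j]=0
for _ in range(12):
    i,j=np.unravel_index(D.argmax(),D.shape); print(i*.005,round(j*.005-.75,3),D[i,j]); 
    D[max(0,i-12):i+12,max(0,j-12):j+12]=0
delta((.5175,.213,.10),.37+np.pi/2,'above'); delta((.5175,.213,.034),.37+np.pi/2,'grasp')
E
```

```text
0.0 0.5 203.96898
0.0 -0.42 183.93799
0.06 0.5 165.84497
0.0 0.435 164.76747
0.06 -0.42 148.82947
0.065 -0.485 123.86048
0.12 0.475 119.84498
0.0 -0.485 118.93799
0.255 0.415 114.92249
0.12 -0.405 113.93798
0.18 -0.395 101.968994
0.245 0.345 97.95349
above shift [-39.54 -22.84  14.92] turn [-0.0017 -0.0009 -0.7657] tool [0.2408 0.5765 0.4036]
grasp shift [-39.54 -22.83  21.52] turn [-0.0017 -0.0009 -0.7657] tool [0.2408 0.5765 0.4036]
```

Emit:
arm_command([
  [[-10,-6,2,0,0,-0.12],[-20,-11,5,0,0,-0.24],[-30,-17,9,0,0,-0.36],[-39.5,-22.8,13,0,0,-0.48],[-39.5,-22.8,14.9,0,0,-0.6],[-39.5,-22.8,14.9,0,0,-0.766],[-39.5,-22.8,14.9,0,0,-0.766],[-39.5,-22.8,14.9,0,0,-0.766],[-39.5,-22.8,14.9,0,0,-0.766],[-39.5,-22.8,14.9,0,0,-0.766],[-39.5,-22.8,14.9,0,0,-0.766],[-39.5,-22.8,14.9,0,0,-0.766]],
], gripper=-1)

```text
t: 1.1
tool_pos: [0.5183, 0.2115, 0.2541]
tool_rot: [0.576, -3.087, 0.001]
contact_force: [-0.8, -0.5, 0.5]
opening: 0.0854
grip_force: 0.0
```

Run:
```python
from mv import *
delta((.5175,.213,.10),.37+np.pi/2,'above'); delta((.5175,.213,.034),.37+np.pi/2,'grasp')
grab('side','side1')
im,d=grab('top','top1')
```

```text
above shift [ 0.02  0.17 -0.06] turn [-0.0003 -0.0015 -0.0012] tool [0.5183 0.2115 0.2541]
grasp shift [0.01 0.17 6.54] turn [-0.0003 -0.0015 -0.0012] tool [0.5183 0.2115 0.2541]
```

Emit:
arm_command([
  [[0,0.1,2,0,0,0],[0,0.1,4,0,0,0],[0,0.1,5.5,0,0,0],[0,0.1,6.5,0,0,0],[0,0.1,6.5,0,0,0],[0,0.1,6.5,0,0,0]],
])

```text
t: 1.7
tool_pos: [0.5168, 0.2153, 0.1904]
tool_rot: [0.579, -3.087, -0.0]
contact_force: [0.2, 0.1, 0.0]
opening: 0.0851
grip_force: 0.0
```

Emit:
arm_command([
  [[0,0,0,0,0,0],[0,0,0,0,0,0],[0,0,0,0,0,0],[0,0,0,0,0,0],[0,0,0,0,0,0],[0,0,0,0,0,0],[0,0,0,0,0,0],[0,0,0,0,0,0]],
], gripper=1, force=60)

```text
t: 2.37
tool_pos: [0.5181, 0.2152, 0.1926]
tool_rot: [-0.578, 3.085, 0.0]
contact_force: [-0.1, -0.2, 5.8]
opening: 0.0491
grip_force: 64.5
```

Emit:
arm_command([
  [[0,0,-0.7,0,0,0],[0,0,-1.7,0,0,0],[0,0,-3.2,0,0,0],[0,0,-4.7,0,0,0],[0,0,-6.2,0,0,0],[0,0,-7.7,0,0,0],[0,0,-9.2,0,0,0],[0,0,-10.7,0,0,0],[0,0,-12,0,0,0],[0,0,-12,0,0,0]],
])

```text
t: 3.2
tool_pos: [0.5179, 0.2152, 0.3143]
tool_rot: [-0.577, 3.083, 0.001]
contact_force: [1.0, -0.4, -1.8]
opening: 0.0488
grip_force: 63.7
```

Run:
```python
from mv import *
o=get_obs();print(o['contact_force'],o['wrist_torque'],o['opening'])
delta((.284,.435,.16),.6+np.pi/2,'over'); 
im,d=grab('side','side2')
cv2.imwrite('pics/side2c.png',cv2.resize(im[200:400,200:420],(0,0),fx=3,fy=3)[:600,:660])
```

```text
[ 0.98321328 -0.35695988 -1.78666045] [ 0.02084114 -0.07178805 -0.02299256] 0.048840216948345026
over shift [13.85 28.95 -0.13] turn [-0.0011  0.0054 -0.2297] tool [0.5179 0.2152 0.3143]
```

View pics/side2c.png

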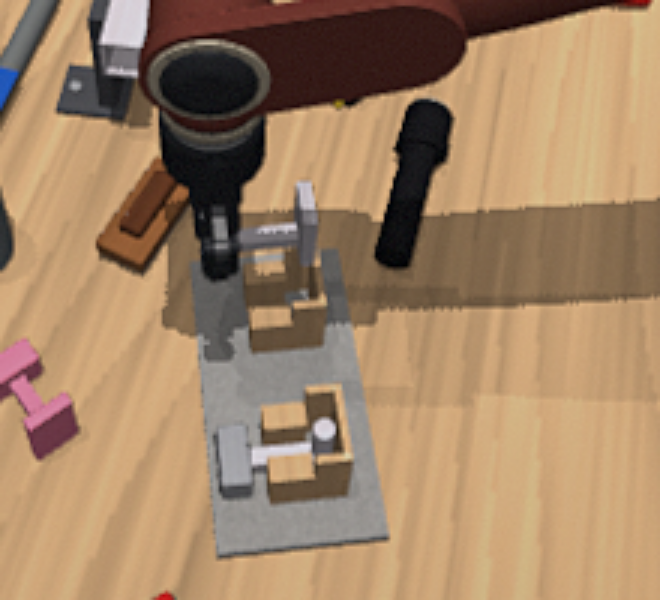

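The crop shows the flat-plate hanger held level by its head: plate at (307,225), head at (215,250). The peg hanger is untouched at (240,455).

Emit:
arm_command([
  [[1.2,2.5,0,0,0,-0.02],[3.2,6.5,0,0,0,-0.05],[5,10.5,0,0,0,-0.08],[7,14.5,0,0,0,-0.12],[9,18.5,0,0,0,-0.15],[10.8,22.5,0,0,0,-0.18],[12.5,26.2,0,0,0,-0.21],[13.5,28.2,0,0,0,-0.23],[13.8,28.9,0,0,0,-0.23],[13.8,28.9,0,0,0,-0.23],[13.8,28.9,0,0,0,-0.23],[13.8,28.9,0,0,0,-0.23]],
])

```text
t: 4.25
tool_pos: [0.2846, 0.4337, 0.31]
tool_rot: [0.927, -3.001, 0.002]
contact_force: [0.1, 0.7, -2.3]
opening: 0.0486
grip_force: 63.8
```

Emit:
arm_command([
  [[0,0,2,0,0,0],[0,0,5,0,0,0],[0,0,8,0,0,0],[0,0,10.5,0,0,0],[0,0,11.8,0,0,0],[0,0,12.2,0,0,0],[0,0,12.4,0,0,0],[0,0,12.6,0,0,0],[0,0,12.6,0,0,0],[0,0,12.6,0,0,0]],
])

```text
t: 5.08
tool_pos: [0.2846, 0.4348, 0.1861]
tool_rot: [-0.927, 2.999, 0.002]
contact_force: [0.9, -0.3, -2.6]
opening: 0.0489
grip_force: 63.7
```

Run:
```python
from mv import *
o=get_obs();print(o['tool_pos'],o['contact_force'],o['wrist_torque'],o['opening'])
grab('top','top3')
im,d=grab('side','side3')
cv2.imwrite('pics/side3c.png',cv2.resize(im[240:420,280:500],(0,0),fx=3,fy=3))
```

```text
[0.28464485 0.43482463 0.18611501] [ 0.93916668 -0.30264784 -2.59467632] [ 0.05557987 -0.00611476 -0.06692212] 0.04889002316067245
```

View pics/side3c.png

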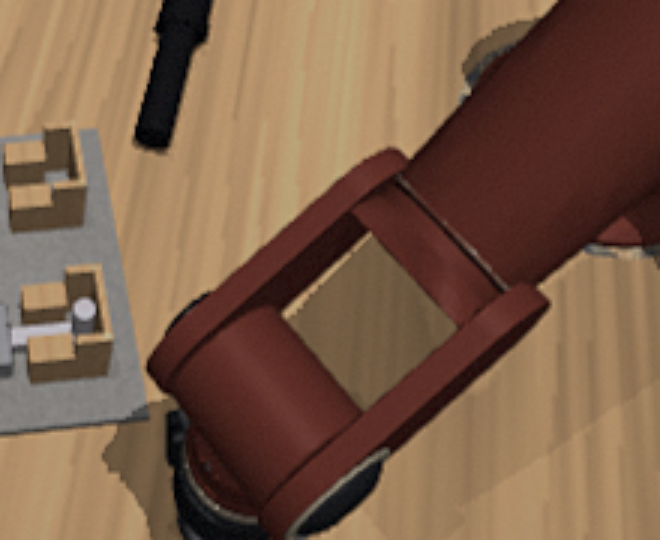

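The arm hides the hanger in this view; only the rack and torch are visible. I'll lower by feel.

Emit:
arm_command([
  [[0,0,0.1,0,0,0],[0,0,0.2,0,0,0],[0,0,0.3,0,0,0],[0,0,0.4,0,0,0],[0,0,0.4,0,0,0],[0,0,0.4,0,0,0]],
])

```text
t: 5.68
tool_pos: [0.2842, 0.4349, 0.1826]
tool_rot: [0.929, -3.001, 0.001]
contact_force: [-3.9, -4.7, 10.2]
opening: 0.0488
grip_force: 65.3
```

Emit:
arm_command([
  [[0,0,0,0,0,0],[0,0,0,0,0,0],[0,0,0,0,0,0],[0,0,0,0,0,0],[0,0,0,0,0,0],[0,0,0,0,0,0]],
], gripper=-1)

```text
t: 6.18
tool_pos: [0.2839, 0.4344, 0.1806]
tool_rot: [0.929, -3.001, 0.0]
contact_force: [-0.3, -0.9, 0.8]
opening: 0.0855
grip_force: 0.0
```

Emit:
arm_command([
  [[0,0,-1,0,0,0],[0,0,-3,0,0,0],[0,0,-6,0,0,0],[0,0,-9,0,0,0],[0,0,-12,0,0,0],[4,0,-15,0,0,0.12],[8,0,-18,0,0,0.24],[12,0,-20,0,0,0.36],[16,0,-20,0,0,0.48],[20,0,-20,0,0,0.6],[20,0,-20,0,0,0.7],[20,0,-20,0,0,0.7]],
])

```text
t: 7.18
tool_pos: [0.1169, 0.3201, 0.3819]
tool_rot: [0.156, 3.136, 0.006]
contact_force: [-0.3, 0.3, 0.5]
opening: 0.0854
grip_force: 0.0
```

Run:
```python
from mv import *
o=get_obs();print(o['tool_pos'],o['contact_force'],o['q'])
im,d=grab('top','top4'); im2,d2=grab('side','side4')
cv2.imwrite('pics/c4.png',np.hstack([im[180:380,60:260],im2[220:420,300:500]]).repeat(2,0).repeat(2,1)[:400,:800])
for n,d in(('top',d),('side',d2)):
    W=cloud(d,calibration(n)).reshape(-1,3); W=W[np.isfinite(W[:,0])]
    S=W[(W[:,2]>.012)&(W[:,2]<.07)&(np.hypot(W[:,0]-.255,W[:,1]-.415)<.085)]
    print(n,len(S),np.histogram(S[:,2],bins=np.arange(.01,.075,.005))[0])
    for nm,lo,hi in(('head',.026,.036),('plate',.056,.066)):
        P=S[(S[:,2]>lo)&(S[:,2]<hi)]
        if len(P)>4: print(nm,len(P),P.mean(0).round(4),cv2.minAreaRect(P[:,:2].astype(np.float32)*1000))
```

```text
[0.11692146 0.32011844 0.38186375] [-0.27718001  0.30018921  0.46808359] [ 1.00102973e+00 -7.19859783e-01  2.24969822e+00  3.04113257e-04
  1.60770590e+00 -4.70495584e-01]
top 272 [ 9 27 50 56 52 20  6  3  6 24 16  3]
head 110 [0.2785 0.4293 0.031 ] ((259.242919921875, 416.32965087890625), (88.24529266357422, 52.144287109375), 35.75153732299805)
plate 37 [0.2269 0.3948 0.0604] ((227.4449005126953, 394.6215515136719), (12.827320098876953, 38.75161361694336), 34.43501663208008)
side 568 [ 14  79 116  66 109  15  12  19  17  55  66   0]
head 174 [0.2773 0.4197 0.0308] ((259.2107238769531, 414.75103759765625), (89.42090606689453, 37.464542388916016), 29.163341522216797)
plate 116 [0.2263 0.3949 0.0603] ((226.03085327148438, 394.60552978515625), (12.182624816894531, 38.26266098022461), 36.48274230957031)
```

View pics/c4.png

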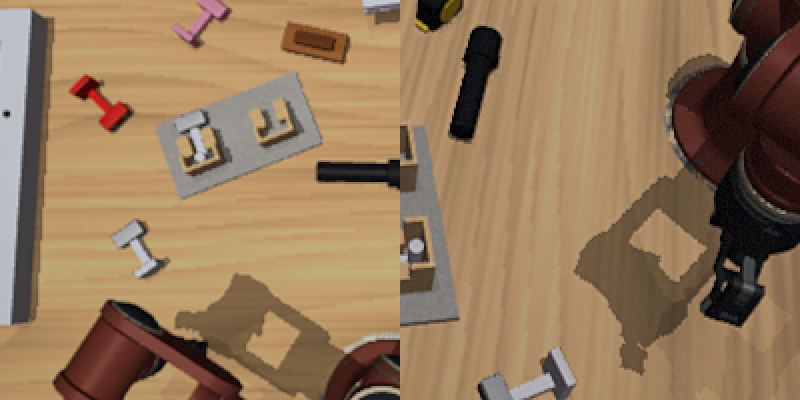

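The picture shows the hanger standing upright on the open bench, head at (128,235) and plate at (150,265), and the other hanger still in the rack. Plate centre is (0.2267, 0.3947), yaw about 0.61.

Run:
```python
from mv import *
delta((.2265,.3948,.13),.612,'above'); delta((.2265,.3948,.046),.612,'grasp')
```

```text
above shift [-10.     8.33   9.71] turn [2.800e-03 4.000e-04 8.619e-01] tool [0.1188 0.3214 0.3815]
grasp shift [-9.99  8.31 18.11] turn [2.800e-03 4.000e-04 8.619e-01] tool [0.1188 0.3214 0.3815]
```

Emit:
arm_command([
  [[-2.5,2,1,0,0,0.12],[-5,4,3,0,0,0.24],[-7.5,6,5,0,0,0.36],[-10,8.3,7,0,0,0.48],[-10,8.3,9,0,0,0.6],[-10,8.3,9.7,0,0,0.72],[-10,8.3,9.7,0,0,0.862],[-10,8.3,9.7,0,0,0.862],[-10,8.3,9.7,0,0,0.862],[-10,8.3,9.7,0,0,0.862],[-10,8.3,9.7,0,0,0.862]],
], gripper=-0.06)

```text
t: 8.2
tool_pos: [0.2271, 0.3943, 0.2842]
tool_rot: [1.45, 2.787, 0.001]
contact_force: [-1.0, 0.1, 0.8]
opening: 0.0452
grip_force: 0.0
```

Run:
```python
from mv import *
delta((.2265,.3948,.046),.612,'grasp')
```

```text
grasp shift [ 0.07 -0.03  8.35] turn [ 0.0009 -0.0002 -0.001 ] tool [0.2271 0.3943 0.2842]
```

Emit:
arm_command([
  [[0,0,2.5,0,0,0],[0,0,5,0,0,0],[0,0,7,0,0,0],[0,0,8,0,0,0],[0,0,8.3,0,0,0],[0,0,8.3,0,0,0],[0,0,8.3,0,0,0]],
])

```text
t: 8.78
tool_pos: [0.2271, 0.3947, 0.202]
tool_rot: [1.452, 2.785, 0.003]
contact_force: [-0.0, -1.0, 1.3]
opening: 0.0452
grip_force: 0.0
```

Emit:
arm_command([
  [[0,0,0,0,0,0],[0,0,0,0,0,0],[0,0,0,0,0,0],[0,0,0,0,0,0],[0,0,0,0,0,0],[0,0,0,0,0,0],[0,0,0,0,0,0]],
], gripper=1, force=90)

```text
t: 9.37
tool_pos: [0.227, 0.3946, 0.202]
tool_rot: [1.453, 2.785, 0.002]
contact_force: [-1.9, -1.8, 6.2]
opening: 0.011
grip_force: 89.1
```

Emit:
arm_command([
  [[0,0,-0.7,0,0,0],[0,0,-2,0,0,0],[0,0,-4,0,0,0],[0,0,-6.5,0,0,0],[0,0,-9,0,0,0],[0,0,-11.5,0,0,0],[0,0,-13.5,0,0,0],[0,0,-14.7,0,0,0],[0,0,-15,0,0,0],[0,0,-15,0,0,0]],
])

```text
t: 10.2
tool_pos: [0.2267, 0.3941, 0.351]
tool_rot: [1.453, 2.785, 0.001]
contact_force: [0.2, 0.9, -3.4]
opening: 0.0107
grip_force: 88.0
```

```bash
cat >> mv.py <<'E'
C=np.array([.678,-.1125]);YAW=.122
def railpt(a,b): return C+a*np.array([np.cos(YAW),np.sin(YAW)])+b*np.array([-np.sin(YAW),np.cos(YAW)])
E
python3 - <<'E'
from mv import *
o=get_obs(); print(o['contact_force'],o['wrist_torque'],o['q'])
g=o['tool_pos'][2]-tcp_to_grasp
delta((*railpt(-.07,.225),g),YAW)
E
```

```text
[ 0.20346227  0.92496782 -3.44786841] [-0.14657508  0.11389117  0.03047347] [ 8.84867680e-01 -3.37330527e-01  2.05388172e+00 -1.52394595e-06
  1.42418387e+00  2.75895602e-01]
 shift [-44.21  12.39  -0.  ] turn [ 8.00e-04 -4.00e-04  4.87e-01] tool [0.2267 0.3941 0.351 ]
```

Emit:
arm_command([
  [[-2,0.6,0,0,0,0.02],[-6,1.7,0,0,0,0.06],[-10,2.8,0,0,0,0.11],[-14,3.9,0,0,0,0.15],[-18,5,0,0,0,0.2],[-22,6.2,0,0,0,0.24],[-26,7.3,0,0,0,0.29],[-30,8.4,0,0,0,0.33],[-34,9.5,0,0,0,0.38],[-38,10.6,0,0,0,0.42],[-41,11.5,0,0,0,0.45],[-43,12.1,0,0,0,0.475]],
])

```text
t: 11.2
tool_pos: [0.5734, 0.108, 0.3477]
tool_rot: [-2.071, -2.359, 0.005]
contact_force: [-0.3, -0.1, -2.4]
opening: 0.0104
grip_force: 88.0
```

Emit:
arm_command([
  [[-1.0,0,1.5,0,0,0.01],[-1.0,0,3,0,0,0.01],[-1.0,0,4,0,0,0.01],[-1.0,0,4.5,0,0,0.01],[-1.0,0,4.5,0,0,0.01],[-1.0,0,4.5,0,0,0.01]],
])

```text
t: 11.7
tool_pos: [0.5729, 0.1011, 0.305]
tool_rot: [-2.078, -2.355, 0.001]
contact_force: [1.2, -0.4, -3.0]
opening: 0.0113
grip_force: 87.9
```

Run:
```python
from mv import *
o=get_obs(); print(o['contact_force'],o['q'])
delta((*railpt(-.07,.225),.3045-.1547),YAW)
im,d=grab('top','top5'); im2,d2=grab('side','side5')
cv2.imwrite('pics/c5.png',np.hstack([cv2.resize(im[120:220,180:340],(400,250)),cv2.resize(im2[130:290,150:310],(400,400))[:250] if 0 else cv2.resize(im2[130:255,150:350],(400,250))]).repeat(1,0))
```

```text
[ 1.19774616 -0.4002686  -3.03412946] [ 4.68017550e-02  3.28484709e-02  1.80472142e+00 -8.10682026e-06
  1.30537408e+00 -7.79365842e-02]
 shift [0.02 0.84 0.05] turn [-0.0013 -0.0001  0.0027] tool [0.5729 0.1011 0.305 ]
```

View pics/c5.png

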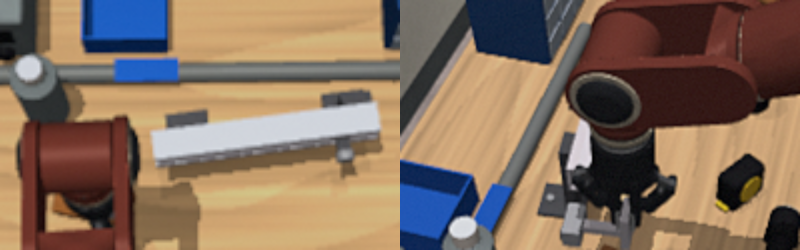

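The view shows the hanger held level just beyond the rail's open end: head around (575,215) and plate around (625,215) in the right half. I'll measure the head against the rail in the same camera.

```bash
cat > chk.py <<'E'
from mv import *
import sys
def run(tag):
    d=np.load(tag+'.npz')['d']; W=cloud(d,calibration('side')).reshape(-1,3); W=W[np.isfinite(W[:,0])]
    r=W[:,:2]-C; e=np.array([np.cos(YAW),np.sin(YAW)]); a=r@e; b=r@[-e[1],e[0]]; z=W[:,2]
    o=get_obs(); tp=o['tool_pos']; t=tp[:2]-C; ta,tb=t@e,t@[-e[1],e[0]]; print('tool a,b,z',ta.round(4),tb.round(4),tp[2])
    H=(abs(a-ta-.07)<.03)&(abs(b-tb)<.04)&(z>.09)&(z<.16)&(a-ta>.03)
    print('head zhist',np.histogram(z[H],bins=np.arange(.09,.161,.005))[0])
    zt=np.median(z[H&(z>np.percentile(z[H],90)-.004)]); T=H&(abs(z-zt)<.004)
    print('head top z',zt.round(4),'n',T.sum(),'a',np.percentile(a[T],[3,50,97]).round(4),'b',np.percentile(b[T],[3,50,97]).round(4))
    if T.sum()>10:
        X=np.stack([a[T],b[T],z[T]],1); print('centre a,b',(np.percentile(X,3,0)+np.percentile(X,97,0))[:2]/2, 'slope', np.linalg.lstsq(np.c_[a[T],b[T],np.ones(T.sum())],z[T],rcond=None)[0].round(3))
        print('yaw edge', cv2.minAreaRect((X[:,:2]*1000).astype(np.float32)))
    P=(abs(a-ta)<.012)&(abs(b-tb)<.03)&(z>.1)&(z<.17); print('plate n',P.sum())
    return W,a,b,z
E
python3 - <<'E'
from chk import *
run('side5')
# rail edges again, both cameras from initial images: front edge of top face and +y end
for n in('top','side'):
    q=np.load(n+'0.npz'); W=cloud(q['d'],calibration(n)).reshape(-1,3); W=W[np.isfinite(W[:,0])]
    r=W[:,:2]-C; e=np.array([np.cos(YAW),np.sin(YAW)]); a=r@e; b=r@[-e[1],e[0]]; z=W[:,2]
    S=(abs(z-.14)<.004)&(abs(a)<.024)&(abs(b)<.16)
    for lo in(-.14,-.10,-.06,-.02,.02,.06,.1):
        s=S&(b>lo)&(b<lo+.04); print(n,lo,np.percentile(a[s],[2,98]).round(4),np.median(z[s]).round(4))
    print('ends',np.percentile(b[S],[.5,99.5]))
    s=(z>.108)&(z<.135)&(abs(b+.097)<.02)&(a<-.024)&(a>-.055); print('screw b',np.percentile(b[s],[5,50,95]))
E
```

```text
tool a,b,z -0.0779 0.2248 0.3066234737933577
head zhist [ 0  0  3 13 14 21 34 38 96 52  0  0  0  0]
head top z 0.1346 n 143 a [-0.0204 -0.0091  0.0027] b [0.203  0.2277 0.2504]
centre a,b [-0.00883436  0.22671744] slope [-0.013 -0.003  0.135]
yaw edge ((-8.513143539428711, 225.9469757080078), (24.679113388061523, 50.63923645019531), 1.1685421466827393)
plate n 166
top -0.14 [-0.0202  0.0221] 0.1395
top -0.1 [-0.0197  0.0192] 0.1397
top -0.06 [-0.0197  0.0187] 0.1398
top -0.02 [-0.0195  0.0184] 0.1403
top 0.02 [-0.0203  0.0184] 0.14
top 0.06 [-0.0188  0.0208] 0.1396
top 0.1 [-0.0193  0.0219] 0.1396
ends [-0.14850411  0.14882937]
screw b [-0.10921919 -0.09894832 -0.08944377]
side -0.14 [-0.0215  0.0222] 0.1394
side -0.1 [-0.0213  0.0166] 0.1396
side -0.06 [-0.0215  0.0164] 0.1401
side -0.02 [-0.0211  0.0163] 0.1399
side 0.02 [-0.0212  0.0164] 0.1399
side 0.06 [-0.0208  0.022 ] 0.1398
side 0.1 [-0.0212  0.0206] 0.1397
ends [-0.14855595  0.14958553]
screw b [-0.10867237 -0.09544793 -0.08811699]
```

Relative to the rail seen by the same camera, the head is 6.5 mm short in x and about 1.5 mm high. I'll correct that, then enter slowly.

Emit:
arm_command([
  [[0,0.35,0.08,0,0,0],[0,0.65,0.15,0,0,0],[-1,0.65,0.15,0,0,0],[-2,0.65,0.15,0,0,0],[-3,0.65,0.15,0,0,0],[-3,0.65,0.15,0,0,0],[-3,0.65,0.15,0,0,0],[-3,0.65,0.15,0,0,0]],
])

```text
t: 12.47
tool_pos: [0.5834, 0.0714, 0.3042]
tool_rot: [-2.08, -2.354, -0.0]
contact_force: [0.0, -0.7, -3.1]
opening: 0.0108
grip_force: 88.1
```

Run:
```python
from chk import *
im,d=grab('side','side6'); run('side6'); print(get_obs()['contact_force'],R.from_rotvec(get_obs()['tool_rot']).as_matrix().round(4).tolist())
delta((*railpt(-.0715,.195),.15),YAW)
```

```text
tool a,b,z -0.0715 0.1943 0.30416958945429257
head zhist [  0   0   2  17  12  27  41  31 121   9   0   0   0   0]
head top z 0.1327 n 142 a [-0.0144 -0.0026  0.0095] b [0.1726 0.1976 0.2191]
centre a,b [-0.00241404  0.19582377] slope [0.007 0.001 0.132]
yaw edge ((-2.364870071411133, 195.4879608154297), (52.534881591796875, 25.09463119506836), 89.98837280273438)
plate n 172
[-0.00731103  0.87507093 -2.32999851] [[-0.1234, 0.9924, -0.0001], [0.9924, 0.1234, 0.0002], [0.0002, -0.0001, -1.0]]
 shift [ 0.07  0.   -0.05] turn [-0.0001 -0.0002  0.0017] tool [0.5833 0.0716 0.3042]
```

The head is aligned: a = -2.4 mm against the rail's -2.4 mm, with about 2 mm vertical clearance. Entering now.

Emit:
arm_command([
  [[-0.5,0,0,0,0,0],[-1,0,0,0,0,0],[-1.5,0,0,0,0,0],[-2,0,0,0,0,0],[-2.4,0,0,0,0,0],[-2.8,0,0,0,0,0],[-3.2,0,0,0,0,0],[-3.6,0,0,0,0,0],[-4,0,0,0,0,0],[-4,0,0,0,0,0]],
])

```text
t: 13.35
tool_pos: [0.5885, 0.0313, 0.3043]
tool_rot: [2.08, 2.354, -0.0]
contact_force: [-1.3, 0.1, -2.1]
opening: 0.011
grip_force: 88.1
```

Emit:
arm_command([
  [[-0.5,0,0,0,0,0],[-1,0,0,0,0,0],[-1.5,0,0,0,0,0],[-2,0,0,0,0,0],[-2.5,0,0,0,0,0],[-3,0,0,0,0,0],[-3.5,0,0,0,0,0],[-4,0,0,0,0,0],[-4,0,0,0,0,0]],
])

```text
t: 14.1
tool_pos: [0.5934, -0.0086, 0.3042]
tool_rot: [2.08, 2.354, -0.0]
contact_force: [-0.9, 0.4, -2.4]
opening: 0.0108
grip_force: 88.1
```

Run:
```python
from chk import *
o=get_obs(); print(o['contact_force'],o['wrist_torque'],o['tool_pos'])
delta((*railpt(-.0715,.115),.15),YAW)
im,d=grab('side','side7'); cv2.imwrite('pics/c7.png',cv2.resize(im[110:270,180:340],(600,600),interpolation=cv2.INTER_CUBIC))
```

```text
[-0.91435753  0.41403405 -2.37032209] [ 0.00185699  0.12245257 -0.0213483 ] [ 0.59341078 -0.00860855  0.30424152]
 shift [ 0.16 -0.02 -0.05] turn [0.0001 0.0004 0.001 ] tool [ 0.5934 -0.0086  0.3042]
```

View pics/c7.png

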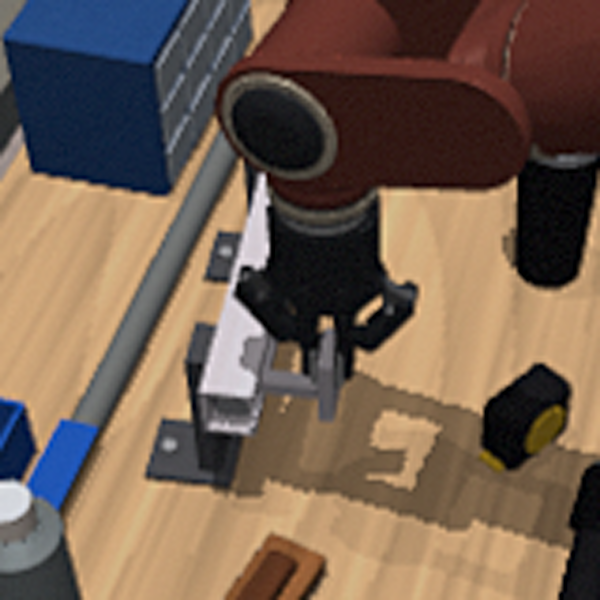

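The crop shows the head inside the rail with the bar out through the slot near (270,380). No contact forces. I'll slide on.

Emit:
arm_command([
  [[-0.5,0,0,0,0,0],[-1,0,0,0,0,0],[-1.5,0,0,0,0,0],[-2,0,0,0,0,0],[-2.5,0,0,0,0,0],[-3,0,0,0,0,0],[-3.5,0,0,0,0,0],[-4,0,0,0,0,0],[-4.5,0,0,0,0,0],[-5,0,0,0,0,0],[-5.5,0,0,0,0,0],[-6,0,0,0,0,0]],
])

```text
t: 15.15
tool_pos: [0.6008, -0.0677, 0.3042]
tool_rot: [-2.08, -2.355, 0.0]
contact_force: [-0.5, 0.0, -2.2]
opening: 0.0108
grip_force: 88.1
```

Emit:
arm_command([
  [[-0.5,0,0,0,0,0],[-1,0,0,0,0,0],[-1.5,0,0,0,0,0],[-2,0,0,0,0,0],[-2.5,0,0,0,0,0],[-3,0,0,0,0,0],[-3.5,0,0,0,0,0],[-4,0,0,0,0,0],[-4.5,0,0,0,0,0],[-5,0,0,0,0,0],[-5.5,0,0,0,0,0],[-6,0,0,0,0,0]],
])

```text
t: 16.15
tool_pos: [0.6082, -0.1273, 0.3042]
tool_rot: [-2.08, -2.355, 0.0]
contact_force: [-0.8, -0.8, -3.2]
opening: 0.0108
grip_force: 88.1
```

Emit:
arm_command([
  [[-0.4,0,0,0,0,0],[-0.8,0,0,0,0,0],[-1.2,0,0,0,0,0],[-1.6,0,0,0,0,0],[-2,0,0,0,0,0],[-2.4,0,0,0,0,0],[-2.8,0,0,0,0,0],[-3.2,0,0,0,0,0],[-3.5,0,0,0,0,0],[-3.5,0,0,0,0,0]],
])

```text
t: 16.98
tool_pos: [0.6125, -0.1621, 0.3042]
tool_rot: [2.08, 2.354, -0.0]
contact_force: [-0.3, -0.2, -2.8]
opening: 0.011
grip_force: 88.1
```

Run:
```python
from chk import *
o=get_obs(); print(o['contact_force'],o['wrist_torque'],o['tool_pos'])
delta((*railpt(-.0715,-.0625),.15),YAW)
```

```text
[-0.33758724 -0.22568528 -2.8377787 ] [1.57555560e-02 1.42796564e-01 1.07384067e-04] [ 0.61250702 -0.16209459  0.30420917]
 shift [-2.12 -0.05 -0.05] turn [0.0001 0.0003 0.0014] tool [ 0.6125 -0.1621  0.3042]
```

Emit:
arm_command([
  [[-0.3,0,0,0,0,0],[-0.6,0,0,0,0,0],[-0.9,0,0,0,0,0],[-1.2,0,0,0,0,0],[-1.4,0,0,0,0,0],[-1.5,0,0,0,0,0],[-1.5,0,0,0,0,0]],
])

```text
t: 17.57
tool_pos: [0.6143, -0.1766, 0.3042]
tool_rot: [2.08, 2.354, 0.0]
contact_force: [-0.5, 0.6, -2.7]
opening: 0.011
grip_force: 88.1
```

Emit:
arm_command([
  [[-0.1,0,0,0,0,0],[-0.2,0,0,0,0,0],[-0.3,0,0,0,0,0],[-0.3,0,0,0,0,0]],
])

```text
t: 17.9
tool_pos: [0.6147, -0.1794, 0.3042]
tool_rot: [2.079, 2.355, -0.0]
contact_force: [0.8, 0.3, -2.5]
opening: 0.0108
grip_force: 88.1
```

Emit:
arm_command([
  [[-0.1,0,0,0,0,0],[-0.2,0,0,0,0,0],[-0.2,0,0,0,0,0],[-0.2,0,0,0,0,0]],
])

```text
t: 18.23
tool_pos: [0.6149, -0.1813, 0.3042]
tool_rot: [-2.08, -2.355, -0.0]
contact_force: [-0.1, -0.6, -3.2]
opening: 0.011
grip_force: 88.1
```

Emit:
arm_command([
  [[-0.1,0,0,0,0,0],[-0.2,0,0,0,0,0],[-0.2,0,0,0,0,0],[-0.2,0,0,0,0,0]],
])

```text
t: 18.57
tool_pos: [0.6152, -0.1834, 0.3042]
tool_rot: [-2.08, -2.355, -0.0]
contact_force: [0.2, -0.5, -3.8]
opening: 0.0111
grip_force: 88.1
```

Emit:
arm_command([
  [[-0.1,0,0,0,0,0],[-0.15,0,0,0,0,0],[-0.15,0,0,0,0,0],[-0.15,0,0,0,0,0]],
])

```text
t: 18.9
tool_pos: [0.6154, -0.1848, 0.3042]
tool_rot: [-2.08, -2.355, -0.0]
contact_force: [0.1, 0.9, -2.7]
opening: 0.0105
grip_force: 88.1
```

Emit:
arm_command([
  [[-0.1,0,0,0,0,0],[-0.15,0,0,0,0,0],[-0.15,0,0,0,0,0],[-0.15,0,0,0,0,0]],
])

```text
t: 19.23
tool_pos: [0.6155, -0.1858, 0.3042]
tool_rot: [-2.078, -2.354, -0.001]
contact_force: [-2.3, 4.4, -0.4]
opening: 0.0108
grip_force: 88.4
```

Emit:
arm_command([
  [[-0.1,0,0,0,0,0],[-0.15,0,0,0,0,0],[-0.15,0,0,0,0,0],[-0.15,0,0,0,0,0]],
])

```text
t: 19.57
tool_pos: [0.6156, -0.1866, 0.3042]
tool_rot: [-2.076, -2.354, -0.002]
contact_force: [-3.5, 8.9, 0.6]
opening: 0.0107
grip_force: 88.7
```

Emit:
arm_command([
  [[-0.1,0,0,0,0,0],[-0.1,0,0,0,0,0],[-0.1,0,0,0,0,0]],
])

```text
t: 19.82
tool_pos: [0.6157, -0.187, 0.3042]
tool_rot: [-2.074, -2.353, -0.003]
contact_force: [-4.3, 9.5, 2.1]
opening: 0.0107
grip_force: 88.9
```

It touches the stop at about 9 N. Now I lower it onto the floor of the rail.

Emit:
arm_command([
  [[0,0,0.07,0,0,0],[0,0,0.14,0,0,0],[0,0,0.2,0,0,0],[0,0,0.2,0,0,0],[0,0,0.2,0,0,0]],
])

```text
t: 20.23
tool_pos: [0.6159, -0.187, 0.3027]
tool_rot: [-2.075, -2.354, -0.004]
contact_force: [-3.6, 9.2, 2.7]
opening: 0.0106
grip_force: 89.2
```

Emit:
arm_command([
  [[0,0,0.07,0,0,0],[0,0,0.12,0,0,0],[0,0,0.12,0,0,0],[0,0,0.12,0,0,0]],
])

```text
t: 20.57
tool_pos: [0.616, -0.187, 0.3021]
tool_rot: [-2.075, -2.354, -0.005]
contact_force: [-4.3, 9.8, 4.4]
opening: 0.0111
grip_force: 89.4
```

Run:
```python
from chk import *
for i in range(1):
    o=get_obs(); print(o['contact_force'],o['wrist_torque'],o['tool_pos'],R.from_rotvec(o['tool_rot']).as_matrix().round(4).tolist())
im,d=grab('side','side8'); cv2.imwrite('pics/c8.png',cv2.resize(im[110:270,180:340],(600,600),interpolation=cv2.INTER_CUBIC))
```

```text
[-4.34982473  9.84429283  4.3670177 ] [1.72308508 0.57222241 0.52293035] [ 0.61599032 -0.18696272  0.30205112] [[-0.1258, 0.9921, -0.0007], [0.992, 0.1258, 0.0046], [0.0046, -0.0001, -1.0]]
```

View pics/c8.png

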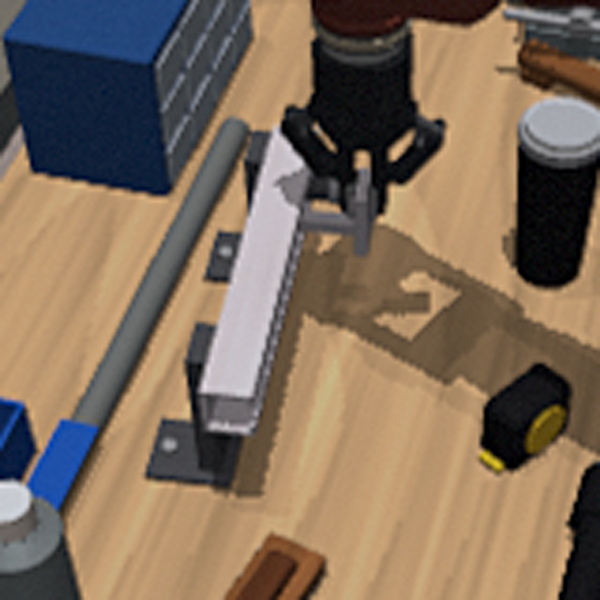

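The picture shows the hanger hard by the thumb screw: plate at (362,220), bar in the slot at (325,220), tumbler clear. I'll release with a limited opening, then retreat straight up.

Emit:
arm_command([
  [[0,0,0,0,0,0],[0,0,0,0,0,0],[0,0,0,0,0,0],[0,0,0,0,0,0],[0,0,0,0,0,0]],
], gripper=0.2)

```text
t: 21.03
tool_pos: [0.6159, -0.1892, 0.3012]
tool_rot: [2.08, 2.354, -0.0]
contact_force: [0.2, -0.2, -0.1]
opening: 0.034
grip_force: 0.0
```

Emit:
arm_command([
  [[0,0,-0.8,0,0,0],[0,0,-2,0,0,0],[0,0,-4,0,0,0],[0,0,-6.5,0,0,0],[0,0,-9,0,0,0],[0,0,-11,0,0,0],[0,-3,-12,0,0,0],[0,-7,-12,0,0,0],[0,-11,-12,0,0,0],[0,-15,-12,0,0,0],[0,-15,-12,0,0,0],[0,-15,-12,0,0,0]],
])

```text
t: 22.03
tool_pos: [0.4654, -0.2074, 0.4224]
tool_rot: [2.08, 2.351, 0.001]
contact_force: [0.2, -0.0, 0.3]
opening: 0.0342
grip_force: 0.0
```

Run:
```python
from chk import *
im2,d2=grab('top','top9'); im,d=grab('side','side9')
cv2.imwrite('pics/c9.png',np.hstack([cv2.resize(im[110:270,180:340],(480,480),interpolation=cv2.INTER_CUBIC),cv2.resize(im2[130:280,240:340],(320,480),interpolation=cv2.INTER_CUBIC)]))
for n,d in(('top',d2),('side',d)):
    W=cloud(d,calibration(n)).reshape(-1,3);W=W[np.isfinite(W[:,0])]; r=W[:,:2]-C; e=np.array([np.cos(YAW),np.sin(YAW)]); a=r@e; b=r@[-e[1],e[0]]; z=W[:,2]
    P=(z>.145)&(z<.17)&(a<-.05)&(a>-.1)&(abs(b+.06)<.05)
    print(n,P.sum(),'plate a,b,z',np.median(a[P]),np.percentile(b[P],[3,97]),np.percentile(b[P],[3,97]).mean(),z[P].max())
    s=(z>.108)&(z<.135)&(b<-.085)&(b>-.125)&(a<-.024)&(a>-.055); print('screw b',np.percentile(b[s],[5,50,95]) if s.sum() else None)
```

```text
top 36 plate a,b,z -0.07395773055045819 [-0.07898667 -0.04527595] -0.062131312818486516 0.1616510599149934
screw b [-0.10967768 -0.09893404 -0.09034143]
side 44 plate a,b,z -0.07801741454981737 [-0.08215331 -0.04412539] -0.0631393470085232 0.1559801748099442
screw b [-0.10568389 -0.09496648 -0.08912357]
```

View pics/c9.png

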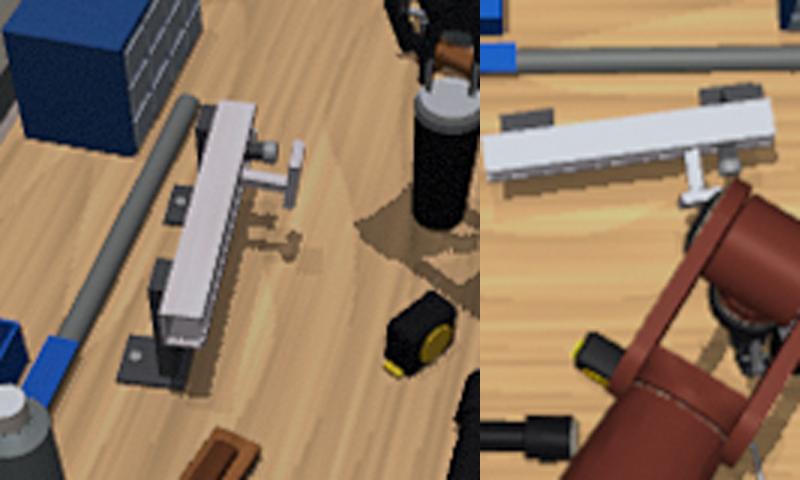

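The hanger hangs with its head against the stop: bar in the slot at (265,180), next to the thumb screw at (262,150). The screw reads b = -0.099 (top) and -0.095 (side), as before, so the stop hasn't moved. The robot is clear, so I'm handing in.

```bash
python3 -c "
from station import *; print(get_obs()['contact_force']); print(finish_job())"
```

```text
[-0.10565965 -0.62225066  0.26558852]
the job is handed in; nothing more can be done
None
```

The flat-plate hanger hangs in the rail against the stop, retaken by its end plate after standing on the bench; the stop and other hanger did not move, and the job is handed in at about 22 s.

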